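# Roll down the border strip of a tile panel

## Robot

A 6-joint arm with a two-finger parallel gripper is mounted at the origin on the work surface. World frame = base frame: x ahead of the robot, y to its left, z up, the work surface at z = 0. Lengths are in m, angles in rad, forces in N, time in s.
With the tool pointing down it reaches from about 0.35 to 0.85 m from the base axis. Payload 8.1 kg.
Tool frame: the origin (TCP) lies midway between the tips of the shut fingers; the grasp point (between the pads) lies 19 mm behind it; z points along the fingers, y is the direction in which the jaws open and shut (so a half turn about z gives the same grasp; the last joint's range is limited). The gripper opens to 93 mm and grips with 3 to 60 N. Pads are 15 mm wide; open, the fingers measure 128 mm over their backs; the gripper's body (75 mm by 188 mm) begins 65 mm behind the grasp point.
Start: joints at [-1.411, 0.13, 1.488, -0, 1.523, -0.085], TCP at [0.145, -0.582, 0.187] pointing down, gripper open.
Joint ranges: [-2.96, 2.96], [-0.89, 2.26], [0.02, 2.5], [-1.34, 4.48], [0, 2.73], [-2.66, 2.66]. Speed limits (rad/s): [2.39, 2.39, 2.79, 3.14, 3.14, 3.14].

## Interface

Orientations are given as a rotation vector (axis times angle).
In Python, from plant import monitor, eyes, ticket gives the robot as it stands.
- The arm moves only by the tool send_rows, never from a script. Its argument "motion" is a list of rows, each a list of 2 entries, a list of its own where there are three numbers: the shift along the tool's x, y, z in m, then the turn about the tool's z in degrees. In form: [[[dx, dy, dz], twist], ...]. A call has 1 to 12 rows; each row is the pose to reach, as a shift and turn from the pose commanded when the call began, along the tool's axes at that moment; what a row does not reach only later rows make up. A row lasts 1/8 s, in which the tool goes at most 62.5 mm and 10.7 degrees, less where a joint would pass 70% of its speed; a pose out of reach is approached as far as the arm can. A call with a gripper value outside its range is refused whole. "jaw" is the finger opening in m, from 0 to 0.093, set as the call begins (left out, the last holds). The fingers move at their own pace and stop on an object; "squeeze" is the grip in N (left out, the last holds). Time passes only in rows, so rows that repeat a pose let the fingers close. It gives the time, the measured TCP pose, the force and the opening at its end, in the units of the state.
- monitor.read_state(): the state, without advancing time (a new reading comes with each control period).
- eyes.read_camera(name): name is "scene" or "top"; returns the picture (400x640x3 uint8, red, green, blue); there is no depth.
- eyes.camera_model(name): a dict with "mtx" (3x3 intrinsics, pixels), "k1" (the pictures are not rectified: a ray, as slopes to the right and down, at radius r is drawn at 1 + k1 r^2 times it, then the intrinsics apply), "cam_to_world" (4x4, takes a point from camera to world coordinates). Camera axes: x right, y down, z forward; pixel columns grow to the right and rows downward; lengths in m; the calibration is good to about 2 mm. A picture is of the moment at which its call begins. camera_model takes no time and is no camera call.
- ticket.close_job(): hands the job in, once; it reports no verdict.
The state is a dict: "t": time; "q": joint angles; "dq": joint speeds; "joint_torque": joint torques, N m; "tool_pos": TCP position; "orientation": TCP orientation; "force": force on the tool from outside, world axes, zero at the start; "wrist_torque": the same for the moment, N m; "opening": finger opening in m.
Only numpy, scipy, OpenCV 4.12 (cv2) and the standard library are available. Lean on these libraries where they do the work, as an engineer would, in place of code of your own. Each camera call takes 0.05 s, during which the arm holds its last target.

## Task

Take the hand roller out of its stand and roll it with firm pressure along the strip of small border tiles at the edge of the tile panel, until every tile of the strip is bedded flush with the big tiles. Press the tiles with the roller only, not with the gripper. Then hang the roller back in the slot of its stand, and leave the bottle, mug and bowl where they are.

Things in the scene. Friction and masses are not known exactly. Their poses are not given: they have to be found in the camera images.
- panel: Tile panel fixed to the table: plywood board 158 x 230 x 12 mm on a 2 mm mat, with two big white square tiles (103 mm), already flush, and along one long edge the border strip, a row of five small white tiles (40 x 40 mm, 42 mm pitch, 208 mm in all), 3 to 5.5 mm too high at the start. Origin on the table below the strip's middle; y along the strip.
- strip_mid (a point): Middle of the border strip at the height of the finished (flush) tile faces, 26 mm above the table. y runs along the strip, x across it to the big tiles (strip x -20 to 20 mm, big tiles from x = 23 mm to 126 mm), z up.
- tile1 (a joint): How far strip tile 1 of 5, centred -84 mm along y from strip_mid, stands above flush (m); 0 is fully bedded (hard stop). The tacky bedding is stiff: some 9 N straight down moves a tile, which then stays (no spring-back).
- tile2 (a joint): How far strip tile 2 of 5, centred -42 mm along y from strip_mid, stands above flush (m); 0 is fully bedded (hard stop). The tacky bedding is stiff: some 9 N straight down moves a tile, which then stays (no spring-back).
- tile3 (a joint): How far strip tile 3 of 5, centred 0 mm along y from strip_mid, stands above flush (m); 0 is fully bedded (hard stop). The tacky bedding is stiff: some 9 N straight down moves a tile, which then stays (no spring-back).
- tile4 (a joint): How far strip tile 4 of 5, centred 42 mm along y from strip_mid, stands above flush (m); 0 is fully bedded (hard stop). The tacky bedding is stiff: some 9 N straight down moves a tile, which then stays (no spring-back).
- tile5 (a joint): How far strip tile 5 of 5, centred 84 mm along y from strip_mid, stands above flush (m); 0 is fully bedded (hard stop). The tacky bedding is stiff: some 9 N straight down moves a tile, which then stays (no spring-back).
- roller_grip (a point): Centre of the hand roller's upright wooden handle, straight above the wheel: 66 mm high, 44 mm wide along x (the axle's direction), 26 mm thick between flat faces along y (the rolling direction; grip across these); z up. 95 mm above the axle, 39 mm above roller_neck, 117 mm above the wheel's lowest point. The roller is 150 mm high and weighs about 0.4 kg.
- roller_axle (a point): Centre of the roller's rubber wheel: 44 mm diameter, 42 mm wide, axle along x, in a steel fork 53 mm wide, whose crown is 57 mm above the wheel's lowest point. Axes as roller_grip.
- roller_neck (a point): Top of the roller's neck (round steel stem 10 mm thick, 21 mm long, between fork and handle), at the underside of the brass collar (44 mm diameter, 6 mm thick) that carries the handle. Axes as roller_grip.
- wheel (a joint): Turn of the wheel about its axle (rad), 0 at the start; spins freely; 1 rad is 22 mm of rolling.
- stand: Plywood roller stand, fixed. Origin on the table straight below the seat. Slotted board on top, 84 mm wide, 12 mm thick, upper face 105 mm above the table, from x = -37 to 64 mm; two posts below it (x 44 to 62 mm, y 28 to 40 mm either side); foot 12 mm high, x -52 to 72 mm, y +-55 mm. Axes as seat.
- seat (a point): Seat in the stand: mid-width of the slot, on the board's upper face. The roller hangs here by its collar, roller_neck at the seat, wheel below the board, axle along the slot, 27 mm clear of the table. Slot 18 mm wide along x, open at x = -37 mm, closed at x = 12 mm: lift the roller a few mm and draw it out level towards -x, over 65 mm, before raising it. z up.
- glaze_bottle_mid (a point): Bystander: middle of an amber bottle, 62 mm diameter, 130 mm high, upright.
- mug_mid (a point): Bystander: middle of a white mug, 80 mm diameter, 85 mm high.
- bowl_mid (a point): Bystander: middle of a brown clay bowl, 110 mm diameter, 50 mm high.
Things that resemble listed ones, but are neither listed nor needed, are in the scene too. Leave any purple look-alike of the part that bears roller_grip alone.

How it is judged:
By the outcome, as a careful person would: the job done as asked, in the order asked, and still so for the second after the job is handed in, with the robot touching nothing.
It also fails if it takes over 64 s, if anything falls off the work surface, if the arm or the gripper's body presses on something with over 40 N, if the wrist force passes 120 N, or if a joint passes its speed limit or range.

## Working session

There is one attempt and no reset: what is moved stays moved. The work goes in short steps, Python scripts to look and compute and a tool call to move; the robot and the scene stay as the last step left them, time stands still between calls to the robot, and variables do not carry over. Pictures are saved under pics/ and viewed, and the job is handed in when it is done.

Besides the shell and the picture viewer there is one more tool, called in YAML: its name, and indented under it one key for each argument. send_rows: Moves the arm, as the interface text tells. Its arguments: {"type":"object","properties":{"motion":{"type":"array","items":{"type":"array"}},"jaw":{"type":"number"},"squeeze":{"type":"number"}},"required":["motion"]}

```bash
ls; mkdir -p pics; python3 - <<'E'
from plant import monitor, eyes
import cv2
for n in ("scene","top"):
    im=eyes.read_camera(n); cv2.imwrite(f"pics/{n}0.png",im[:,:,::-1]); m=eyes.camera_model(n); print(n,m)
print(monitor.read_state())
E
```

```text
pics
scene {'mtx': array([[492.63611618,   0.        , 316.54545015],
       [  0.        , 492.63611618, 192.86606958],
       [  0.        ,   0.        ,   1.        ]]), 'k1': -0.12770645887237678, 'cam_to_world': array([[-0.87574566,  0.35741666, -0.32453485,  1.14006825],
       [ 0.48276863,  0.6511254 , -0.58563654,  0.84228911],
       [ 0.00199663, -0.66954391, -0.7427698 ,  1.2116534 ],
       [ 0.        ,  0.        ,  0.        ,  1.        ]])}
top {'mtx': array([[476.0843303 ,   0.        , 310.52247427],
       [  0.        , 476.0843303 , 199.90702119],
       [  0.        ,   0.        ,   1.        ]]), 'k1': -0.13317827856020767, 'cam_to_world': array([[-4.55643451e-02, -9.76573412e-01,  2.10305162e-01,
         3.78428459e-01],
       [-9.98961083e-01,  4.47123691e-02, -8.80671031e-03,
         1.65529543e-02],
       [-8.02842904e-04, -2.10487945e-01, -9.77596123e-01,
         1.43815378e+00],
       [ 0.00000000e+00,  0.00000000e+00,  0.00000000e+00,
         1.00000000e+00]])}
{'t': 0.1, 'q': array([-1.41137855e+00,  1.31066336e-01,  1.48915035e+00,  1.05607782e-05,
        1.52299991e+00, -8.54436195e-02]), 'dq': array([ 0.00020647, -0.00225453, -0.00282897,  0.00117778,  0.00159073,
       -0.00028733]), 'joint_torque': array([-3.43321062e-04, -5.61344147e+01, -4.93092227e+01,  7.68477051e-02,
        2.92020023e-02, -4.92926779e-05]), 'tool_pos': array([ 0.14536545, -0.58155422,  0.18651492]), 'orientation': array([-3.11646598e+00, -3.83468178e-01,  7.77299471e-05]), 'force': array([-0.03753521,  0.1894223 ,  0.05936978]), 'wrist_torque': array([-0.02702689, -0.00349935,  0.00804282]), 'opening': 0.09312103974485618}
```

View pics/scene0.png

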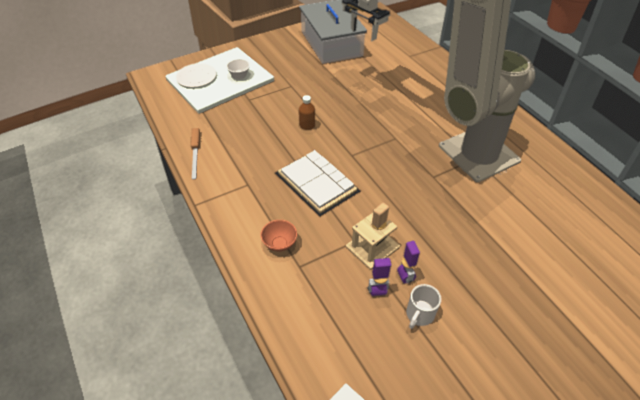

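View pics/top0.png

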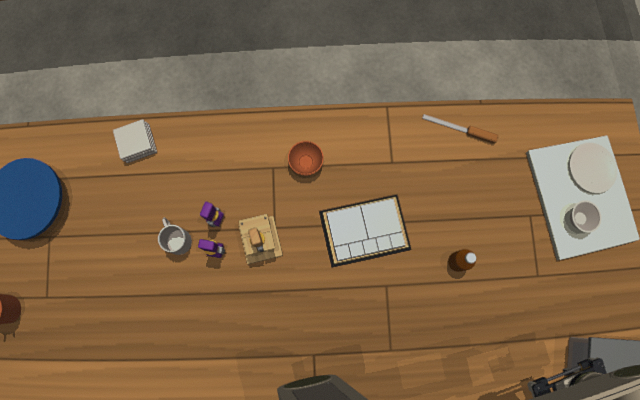

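The scene view shows the stand with the wooden-handled roller at about (380,215), the panel at (317,180), and two purple look-alikes at (380,275) and (410,262). In the top view the stand is at (258,240) and the panel at (365,230).

Candidates for the roller are the wood-handled tool in the stand (top 255,237), the purple one at (210,212) and the purple one at (211,248). I choose the wooden one and will check it in a close crop.

```bash
python3 - <<'E'
import cv2
t=cv2.imread("pics/top0.png"); s=cv2.imread("pics/scene0.png")
cv2.imwrite("pics/c1.png",cv2.resize(t[190:290,190:310],None,fx=6,fy=6,interpolation=cv2.INTER_CUBIC))
cv2.imwrite("pics/c2.png",cv2.resize(t[185:275,310:420],None,fx=6,fy=6,interpolation=cv2.INTER_CUBIC))
cv2.imwrite("pics/c3.png",cv2.resize(s[190:290,330:450],None,fx=6,fy=6,interpolation=cv2.INTER_CUBIC))
cv2.imwrite("pics/c4.png",cv2.resize(s[140:220,260:370],None,fx=6,fy=6,interpolation=cv2.INTER_CUBIC))
E
```

```text
(no output)
```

View pics/c1.png

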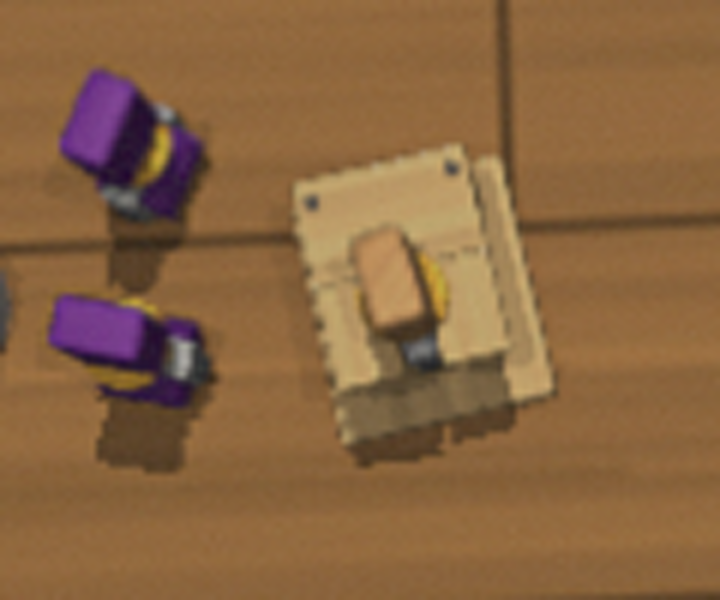

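View pics/c2.png

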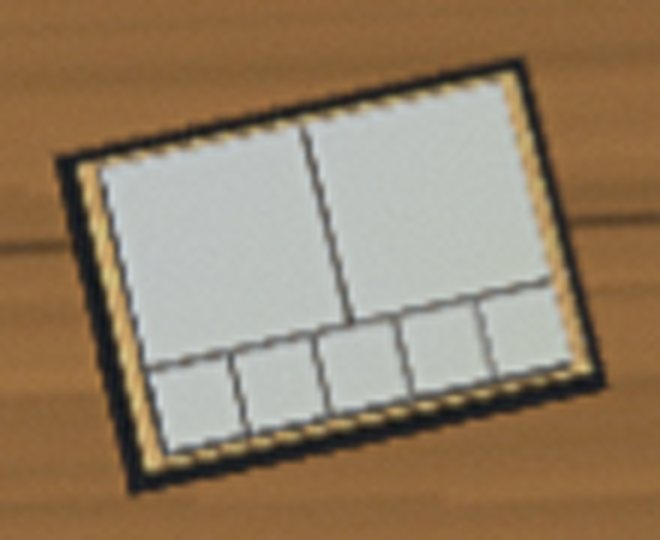

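View pics/c3.png

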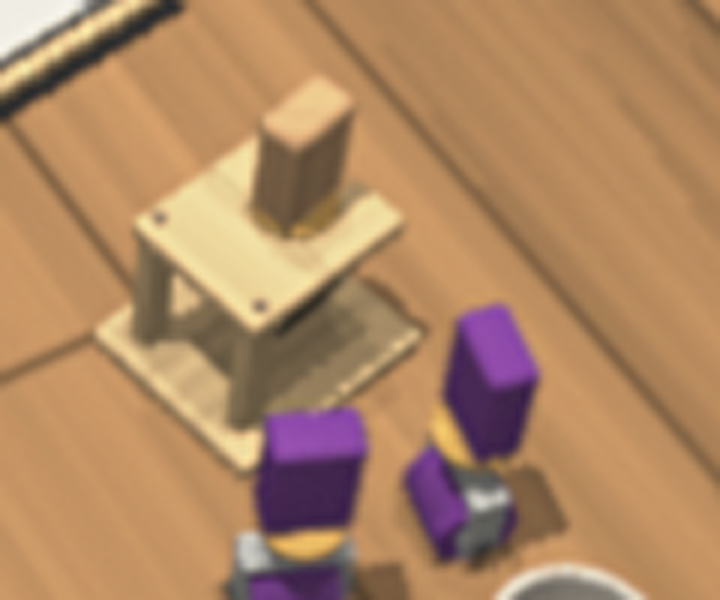

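View pics/c4.png

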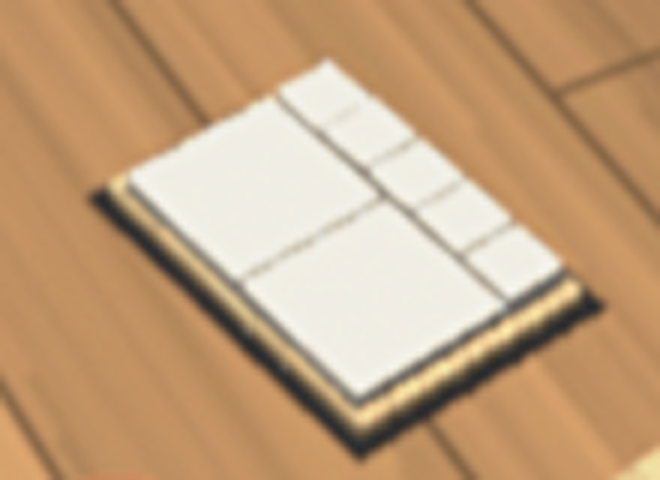

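```bash
cat > h.py <<'E'
import numpy as np, cv2
from plant import eyes
from scipy.spatial.transform import Rotation as R
def ray(n,px):
    m=eyes.camera_model(n);K=m["mtx"];T=m["cam_to_world"]
    p=cv2.undistortPoints(np.array([[px]],float),K,np.array([m["k1"],0,0,0,0]))[0,0]
    return T[:3,3],T[:3,:3]@np.array([p[0],p[1],1])
def onz(n,px,z):
    o,d=ray(n,px); return (o+d*(z-o[2])/d[2])[:2]
def proj(n,P):
    m=eyes.camera_model(n);T=np.linalg.inv(m["cam_to_world"])
    r,_=cv2.Rodrigues(T[:3,:3]);q,_=cv2.projectPoints(np.array(P,float).reshape(-1,1,3),r,T[:3,3],m["mtx"],np.array([m["k1"],0,0,0,0]));return q[:,0]
def fit(M,W):
    M=np.array(M);W=np.array(W);mc=M.mean(0);wc=W.mean(0);a=M-mc;b=W-wc
    th=np.arctan2((a[:,0]*b[:,1]-a[:,1]*b[:,0]).sum(),(a*b).sum())
    c,s=np.cos(th),np.sin(th);Rm=np.array([[c,-s],[s,c]]);t=wc-Rm@mc
    return t,np.degrees(th),np.round(1000*(W-(M@Rm.T+t)),1)
E
python3 - <<'E'
from h import *
def c(x,y,ox,oy): return ((x+.5)/6+ox-.5,(y+.5)/6+oy-.5)
T=lambda x,y:c(x,y,190,190); P=lambda x,y:c(x,y,310,185); S=lambda x,y:c(x,y,330,190); Q=lambda x,y:c(x,y,260,140)
def grp(name,n,L):
    W=[onz(n,p,z) for p,z,_ in L]; t,a,r=fit([m for *_,m in L],W); print(name,n,t.round(4),round(a,2),r.tolist())
zb=.105
grp("stand","top",[(T(295,183),zb,(.064,.042)),(T(462,145),zb,(.064,-.042)),(T(505,352),zb,(-.037,-.042)),(T(335,388),zb,(-.037,.042))])
grp("stand","scene",[(S(135,222),zb,(.064,-.042)),(S(258,332),zb,(.064,.042)),(S(405,215),zb,(-.037,.042))])
grp("foot","scene",[(S(95,330),.012,(.072,-.055)),(S(243,472),.012,(.072,.055)),(S(427,330),.012,(-.052,.055))])
grp("foot","top",[(T(497,155),.012,(.072,-.055)),(T(555,393),.012,(-.052,-.055)),(T(343,443),.012,(-.052,.055))])
z=.026
grp("panel","top",[(P(100,168),z,(.126,.104)),(P(505,80),z,(.126,-.104)),(P(550,280),z,(.023,-.104)),(P(147,370),z,(.023,.104))])
grp("panel","scene",[(Q(130,175),z,(.126,-.104)),(Q(360,395),z,(.126,.104)),(Q(508,302),z,(.023,.104)),(Q(277,95),z,(.023,-.104))])
# handle top face
h=.177
grp("handle","top",[(T(352,238),h,(.022,.013)),(T(397,225),h,(.022,-.013)),(T(428,322),h,(-.022,-.013)),(T(375,333),h,(-.022,.013))])
grp("handle","scene",[(S(260,125),h,(.022,-.013)),(S(298,148),h,(.022,.013)),(S(354,100),h,(-.022,.013)),(S(320,77),h,(-.022,-.013))])
for i,n in (("glaze","top"),): print(onz(n,(463,260),.065))
print("mug",onz("top",(172,240),.04),"bowl",onz("top",(305,160),.025), "purp",onz("top",(212,215),.06),onz("top",(213,248),.06))
E
```

```text
stand top [0.5605 0.1605] 9.96 [[-0.5, -1.5], [-0.2, 1.3], [-0.2, 1.4], [0.8, -1.2]]
stand scene [0.5598 0.1588] 12.54 [[-1.2, 0.2], [1.0, 0.7], [0.2, -0.9]]
foot scene [0.5596 0.1595] 11.76 [[-0.4, 0.7], [3.0, 0.1], [-2.6, -0.8]]
foot top [0.5608 0.1606] 11.6 [[-0.1, 0.6], [-0.8, 0.2], [0.9, -0.8]]
panel top [ 0.5339 -0.1664] 9.62 [[0.2, 1.0], [1.3, -2.0], [-0.5, 0.8], [-1.1, 0.2]]
panel scene [ 0.5316 -0.1655] 9.58 [[0.7, 0.5], [0.9, 0.9], [-0.3, -1.3], [-1.3, -0.1]]
handle top [0.5576 0.16  ] 13.59 [[1.0, -2.1], [-0.1, 2.8], [-1.5, 0.4], [0.7, -1.1]]
handle scene [0.56   0.1621] 16.54 [[-1.1, 1.9], [-1.4, -3.2], [2.0, -2.1], [0.6, 3.5]]
[ 0.47430214 -0.43209169]
mug [0.57571882 0.42302161] bowl [0.80943266 0.01514054] purp [0.64260216 0.29743167] [0.54448613 0.29501957]
```

```bash
cat >> h.py <<'E'
def plan(target,yaw=None):
    """target world TCP xyz; yaw (deg) of stand-like frame x axis; prints shift in tool axes + twist"""
    from plant import monitor
    s=monitor.read_state();Rt=R.from_rotvec(s["orientation"]).as_matrix()
    d=Rt.T@(np.array(target)-s["tool_pos"])
    tw=None
    if yaw is not None:
        cur=np.degrees(np.arctan2(Rt[1,0],Rt[0,0])); tw=-((yaw-cur+90)%180-90)
    print("t",round(s["t"],2),"shift",d.round(4),"twist(mod180)",tw,"q",s["q"].round(2),"F",s["force"].round(1),"op",round(s["opening"],4),"pos",s["tool_pos"].round(4))
E
python3 - <<'E'
from h import *
from plant import monitor
Rt=R.from_rotvec(monitor.read_state()["orientation"]).as_matrix();print(Rt.round(3))
t=cv2.imread("pics/top0.png");g=cv2.cvtColor(t,cv2.COLOR_BGR2HSV)
m=((g[...,2]>150)&(g[...,1]<45)).astype(np.uint8);m[:, :310]=0;m[:,420:]=0;m[:185]=0;m[275:]=0
m=cv2.morphologyEx(m,cv2.MORPH_CLOSE,np.ones((5,5)))
for n in ("top","scene"):
    if n=="scene":
        t=cv2.imread("pics/scene0.png");g=cv2.cvtColor(t,cv2.COLOR_BGR2HSV);m=((g[...,2]>170)&(g[...,1]<45)).astype(np.uint8);m[:,:260]=0;m[:,370:]=0;m[:140]=0;m[220:]=0
        m=cv2.morphologyEx(m,cv2.MORPH_CLOSE,np.ones((5,5)))
    cs,_=cv2.findContours(m,0,2);c=max(cs,key=cv2.contourArea)
    W=np.array([onz(n,p,.027) for p in c[:,0].astype(float)])
    r=cv2.minAreaRect((W*1000).astype(np.float32));print(n,r)
    # overlay strip
a=np.radians(9.6)
plan((.5602,.160,.25),11.5)
E
```

```text
[[ 0.97   0.242 -0.   ]
 [ 0.242 -0.97   0.002]
 [ 0.    -0.002 -1.   ]]
top ((587.2708740234375, -157.08448791503906), (144.89010620117188, 207.80685424804688), 9.629114151000977)
scene ((586.4515991210938, -156.83314514160156), (150.09051513671875, 212.24771118164062), 9.735665321350098)
t 0.1 shift [ 0.5822 -0.619  -0.0624] twist(mod180) 2.529488013383599 q [-1.41  0.13  1.49  0.    1.52 -0.09] F [-0.   0.2  0.1] op 0.0931 pos [ 0.1454 -0.5816  0.1865]
```

The handle in the stand is wooden and not purple, so the choice holds. Next I move to a hover above it.

send_rows:
  motion:
    - [[0.02,-0.02,-0.06],0]
    - [[0.05,-0.055,-0.065],0]
    - [[0.09,-0.095,-0.065],0]
    - [[0.13,-0.138,-0.065],0]
    - [[0.17,-0.18,-0.065],0]
    - [[0.21,-0.223,-0.065],0]
    - [[0.25,-0.266,-0.065],0.5]
    - [[0.29,-0.308,-0.065],1]
    - [[0.33,-0.351,-0.065],1]
    - [[0.37,-0.393,-0.065],1.5]
    - [[0.41,-0.436,-0.065],2]
    - [[0.45,-0.478,-0.065],2.5]
  jaw: 0.08
  squeeze: 60

```text
t: 1.6
tool_pos: [0.4666, -0.0073, 0.2522]
orientation: [3.126, 0.315, 0.0]
force: [0.3, -0.1, 0.3]
opening: 0.0799
```

```bash
python3 -c "
from h import *
plan((.5602,.160,.25),11.5)"
```

```text
t 1.6 shift [ 0.1251 -0.1453  0.0022] twist(mod180) 0.023105584443214866 q [-0.13 -0.25  1.74 -0.    1.66  1.24] F [ 0.3 -0.1  0.3] op 0.0799 pos [ 0.4666 -0.0073  0.2522]
```

send_rows:
  motion:
    - [[0.04,-0.045,0],0]
    - [[0.08,-0.09,0],0]
    - [[0.11,-0.13,0],0]
    - [[0.125,-0.145,0.002],0]
    - [[0.125,-0.145,0.002],0]

```text
t: 2.22
tool_pos: [0.5594, 0.1589, 0.2492]
orientation: [3.125, 0.319, -0.003]
force: [0.7, -0.7, -0.2]
opening: 0.0799
```

```bash
python3 - <<'E'
from h import *
plan((.5602,.160,.125),11.5)
for n,b in(("top",(190,290,190,310)),("scene",(170,270,330,450))):
    im=eyes.read_camera(n)[:,:,::-1]
    cv2.imwrite(f"pics/{n}1.png",cv2.resize(im[b[0]:b[1],b[2]:b[3]],None,fx=5,fy=5,interpolation=cv2.INTER_CUBIC))
E
```

```text
t 2.23 shift [ 0.0013 -0.0009  0.1242] twist(mod180) 0.1497024783033254 q [0.19 0.07 1.45 0.   1.63 1.56] F [ 0.7 -0.7 -0.2] op 0.0799 pos [0.5594 0.1589 0.2492]
```

View pics/scene1.png

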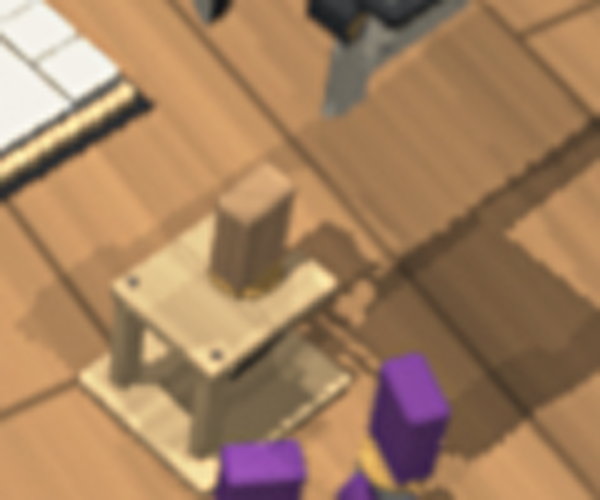

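The picture shows the open fingers at crop (210,10) and (335,100), straddling the wooden handle at (255,235) from above. Descending now.

send_rows:
  motion:
    - [[0.001,-0.001,0.03],0]
    - [[0.001,-0.001,0.06],0]
    - [[0.001,-0.001,0.09],0]
    - [[0.001,-0.001,0.115],0]
    - [[0.001,-0.001,0.124],0]
    - [[0.001,-0.001,0.124],0]

```text
t: 3.08
tool_pos: [0.5602, 0.1581, 0.1265]
orientation: [3.126, 0.314, -0.001]
force: [1.0, -0.2, -0.0]
opening: 0.0801
```

```bash
python3 - <<'E'
from h import *
plan((.5602,.160,.125),11.5)
for n,b in(("top",(190,290,190,310)),("scene",(170,270,330,450))):
    im=eyes.read_camera(n)[:,:,::-1]
    cv2.imwrite(f"pics/{n}2.png",cv2.resize(im[b[0]:b[1],b[2]:b[3]],None,fx=5,fy=5,interpolation=cv2.INTER_CUBIC))
E
```

```text
t 3.08 shift [ 0.0004 -0.0018  0.0015] twist(mod180) -0.0278139474758774 q [ 0.19  0.12  1.61 -0.    1.41  1.56] F [ 1.  -0.2 -0. ] op 0.0801 pos [0.5602 0.1581 0.1265]
```

View pics/scene2.png

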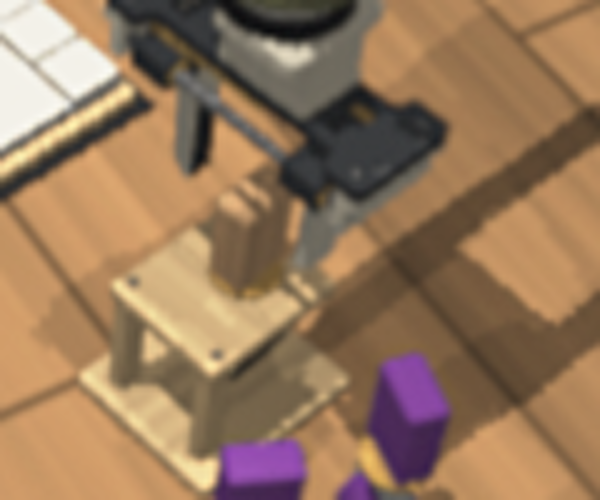

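```bash
python3 - <<'E'
from h import *
for z in (.111,.126,.144,.177): print(z,(proj("scene",[(.5602,.158,z)])-[330,170])*5,(proj("top",[(.5602,.158,z)])-[190,190])*5)
y=np.array([.2,-.98]);
for s in (-.04,.04): print((proj("scene",[(.5602+s*.2,.158-s*.98,.126)])-[330,170])*5)
E
```

```text
0.111 [[238.92691832 261.29816499]] [[338.34401703 241.99497276]]
0.126 [[241.44457225 244.79406152]] [[335.3873993  238.45195031]]
0.144 [[244.51477932 224.63320002]] [[331.75197454 234.09478462]]
0.177 [[250.286388   186.62980595]] [[324.82668393 225.79246605]]
[[292.00145108 287.06052142]]
[[192.19878196 203.64667251]]
```

View pics/top2.png

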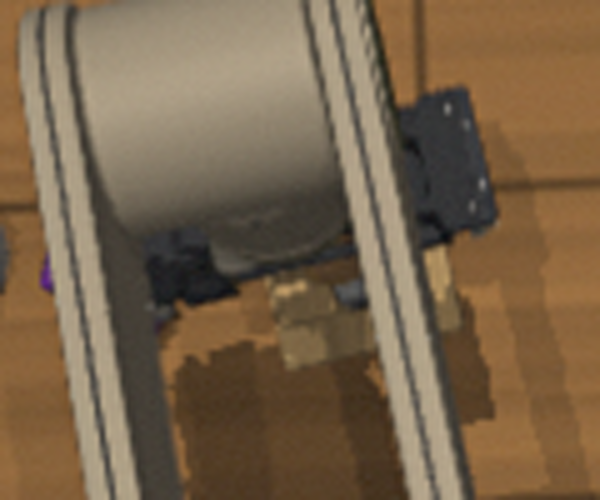

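The fingers straddle the handle. The tips look about 15 mm higher than the shut-finger TCP, as expected for open fingers. Closing on the handle.

send_rows:
  motion:
    - [[0,0,0.001],0]
    - [[0,0,0.001],0]
    - [[0,0,0.001],0]
    - [[0,0,0.001],0]
    - [[0,0,0.001],0]
    - [[0,0,0.001],0]
    - [[0,0,0.001],0]
    - [[0,0,0.001],0]
  jaw: 0.0
  squeeze: 60

```text
t: 4.18
tool_pos: [0.5604, 0.1589, 0.1254]
orientation: [3.126, 0.315, -0.0]
force: [0.4, -0.6, -0.7]
opening: 0.0257
```

```bash
python3 - <<'E'
from h import *
plan((.5602,.160,.125),11.5)
for n,b in(("scene",(170,270,330,450)),):
    im=eyes.read_camera(n)[:,:,::-1]
    cv2.imwrite(f"pics/{n}3.png",cv2.resize(im[b[0]:b[1],b[2]:b[3]],None,fx=5,fy=5,interpolation=cv2.INTER_CUBIC))
E
```

```text
t 4.17 shift [-0.     -0.0011  0.0004] twist(mod180) 0.021694199829582317 q [0.19 0.12 1.61 0.   1.41 1.56] F [ 0.4 -0.6 -0.7] op 0.0257 pos [0.5604 0.1589 0.1254]
```

View pics/scene3.png

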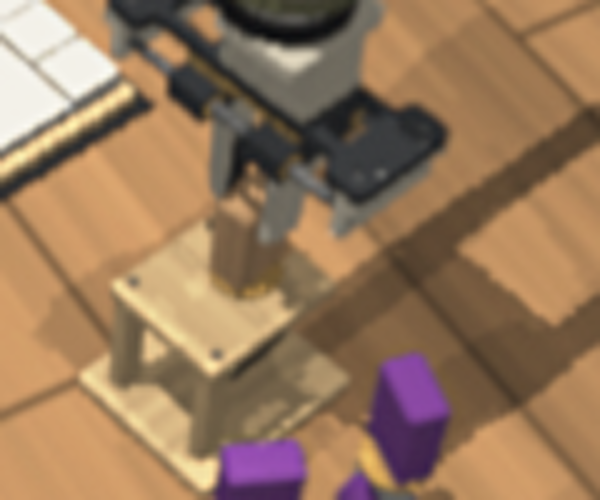

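```bash
python3 - <<'E'
from h import *
from plant import monitor
s=monitor.read_state();Rt=R.from_rotvec(s["orientation"]).as_matrix();p=s["tool_pos"]
im=cv2.imread("pics/scene3.png")
im=cv2.resize(im[50:350,80:480],None,fx=2,fy=2,interpolation=cv2.INTER_CUBIC)
def d(v,col):
    q=((proj("scene",[p+Rt@np.array(v)])[0]-[330,170]+.5)*5-[80,50])*2
    cv2.circle(im,tuple(int(a) for a in q),3,col,-1)
for y in(-.013,.013):
  for x in(-.0075,.0075):
    for z in(0,-.019,-.038): d((x,y,z),(0,0,255))
for x in(-.022,.022):
  for y in(-.013,.013):
    for z in(.014,-.052): d((x,y,z),(0,255,0))
cv2.imwrite("pics/ov.png",im)
E
```

```text
(no output)
```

View pics/ov.png

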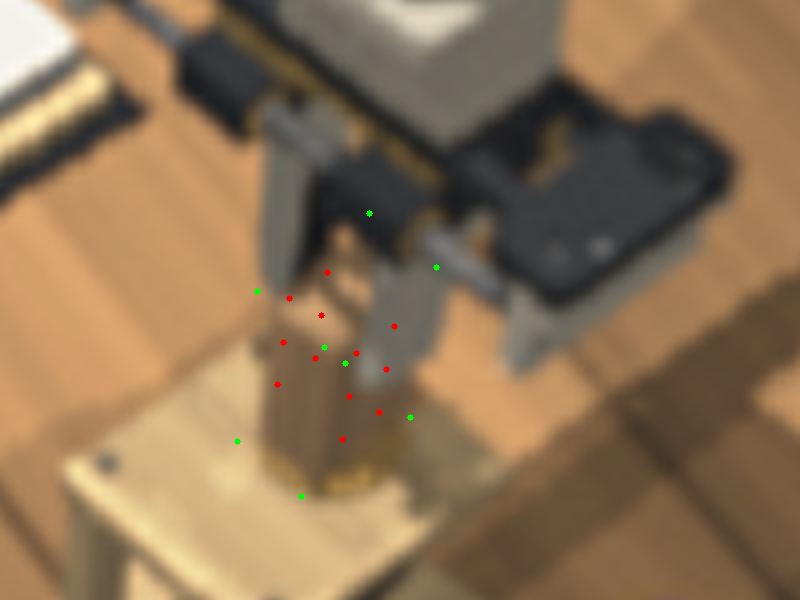

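The grip closed at 25.7 mm, which matches the 26 mm handle. Next I lift 6 mm and draw it out level along tool −x.

send_rows:
  motion:
    - [[0,0,-0.003],0]
    - [[0,0,-0.007],0]
    - [[0,0,-0.007],0]
    - [[-0.01,0,-0.007],0]
    - [[-0.025,0,-0.007],0]
    - [[-0.04,0,-0.007],0]
    - [[-0.055,0,-0.007],0]
    - [[-0.07,0,-0.007],0]
    - [[-0.08,0,-0.007],0]
    - [[-0.08,0,-0.007],0]

```text
t: 5.48
tool_pos: [0.4815, 0.1429, 0.1325]
orientation: [-3.126, -0.316, -0.0]
force: [-0.0, 0.8, -3.9]
opening: 0.0255
```

```bash
python3 - <<'E'
from h import *
plan((.533,-.166,.20),9.65)
for n,b in(("scene",(150,270,340,500)),):
    im=eyes.read_camera(n)[:,:,::-1]
    cv2.imwrite(f"pics/{n}4.png",cv2.resize(im[b[0]:b[1],b[2]:b[3]],None,fx=5,fy=5,interpolation=cv2.INTER_CUBIC))
E
```

```text
t 5.47 shift [-0.0113  0.3129 -0.0676] twist(mod180) 1.8802979440580572 q [ 0.19 -0.1   1.83  0.    1.42  1.56] F [-0.   0.8 -3.9] op 0.0255 pos [0.4815 0.1429 0.1325]
```

View pics/scene4.png

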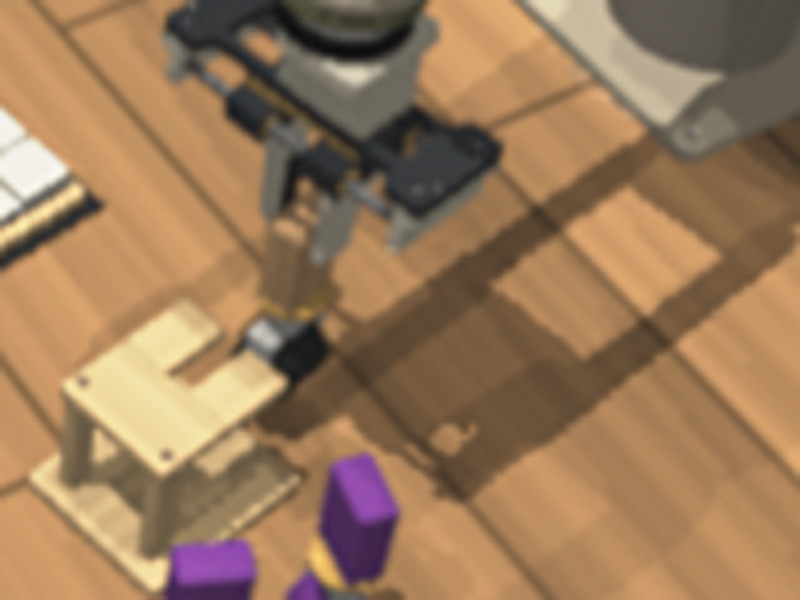

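The roller is clear of the slot (wheel near (290,350)) and the hand carries 3.9 N. I raise it and go above tile 5.

```bash
python3 - <<'E'
from h import *
plan((.519,-.083,.165),9.65)
E
```

```text
t 5.53 shift [-0.0089  0.2288 -0.0324] twist(mod180) 1.8791835306692946 q [ 0.19 -0.1   1.82 -0.    1.42  1.56] F [ 0.1  0.1 -4.2] op 0.0258 pos [0.4821 0.1429 0.1326]
```

send_rows:
  motion:
    - [[0,0.0,-0.03],0]
    - [[0,0.02,-0.05],0]
    - [[0,0.05,-0.05],0]
    - [[-0.002,0.09,-0.05],0.5]
    - [[-0.004,0.13,-0.045],1]
    - [[-0.006,0.17,-0.04],1.5]
    - [[-0.008,0.205,-0.035],1.9]
    - [[-0.009,0.228,-0.032],1.9]
    - [[-0.009,0.228,-0.032],1.9]
    - [[-0.009,0.228,-0.032],1.9]

```text
t: 6.78
tool_pos: [0.519, -0.0818, 0.1644]
orientation: [-3.13, -0.263, 0.0]
force: [0.2, 0.7, -3.5]
opening: 0.0258
```

```bash
python3 - <<'E'
from h import *
from plant import monitor
plan((.519,-.083,.165),9.65)
s=monitor.read_state();Rt=R.from_rotvec(s["orientation"]).as_matrix();p=s["tool_pos"]
for n in("scene","top"):
    c=proj(n,[p])[0].astype(int); im=eyes.read_camera(n)[:,:,::-1]
    x0,y0=c[0]-70,c[1]-50
    im=cv2.resize(im[y0:y0+100,x0:x0+140],None,fx=5.5,fy=5.5,interpolation=cv2.INTER_CUBIC)
    cv2.imwrite(f"pics/{n}5r.png",im)
    def d(v,col):
        q=(proj(n,[p+Rt@np.array(v)])[0]-[x0,y0]+.5)*5.5
        cv2.circle(im,tuple(int(a) for a in q),2,col,-1)
    for x in(-.022,.022):
      for y in(-.013,.013):
        for z in(.014,-.052): d((x,y,z),(0,255,0))
    for x in(-.021,.021):
      for a in np.arange(0,6.28,.5): d((x,.022*np.cos(a),.076+.022*np.sin(a)),(0,0,255))
    print(n,x0,y0)
    cv2.imwrite(f"pics/{n}5.png",im)
E
```

```text
t 6.78 shift [-0.0002  0.0012 -0.0006] twist(mod180) -0.03153592843821684 q [-0.25 -0.06  1.73  0.    1.48  1.15] F [ 0.2  0.7 -3.5] op 0.0258 pos [ 0.519  -0.0818  0.1644]
scene 277 103
top 275 197
```

View pics/scene5.png

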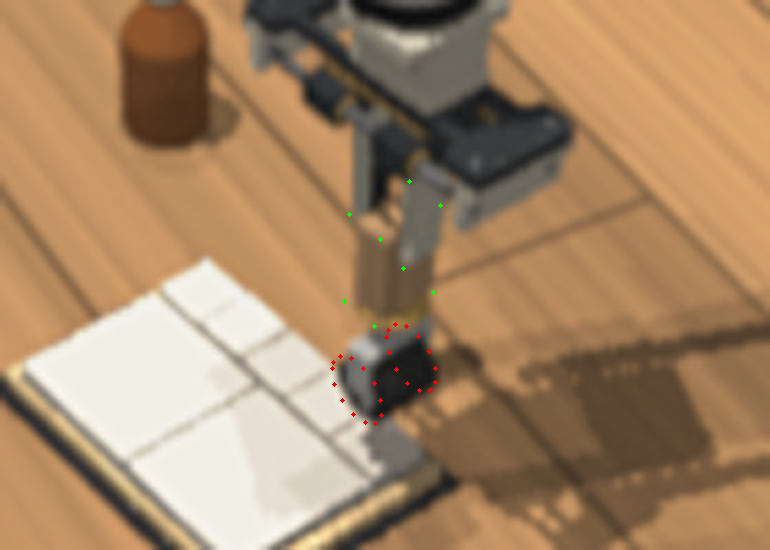

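View pics/scene5r.png

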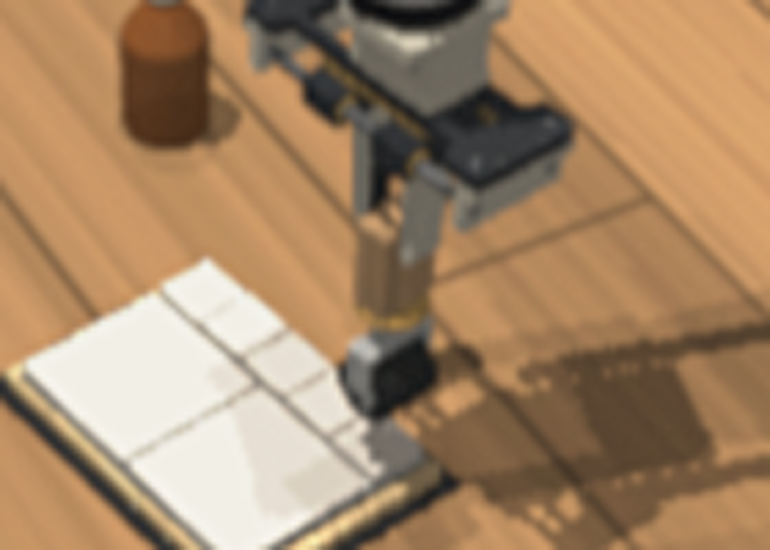

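View pics/top5r.png

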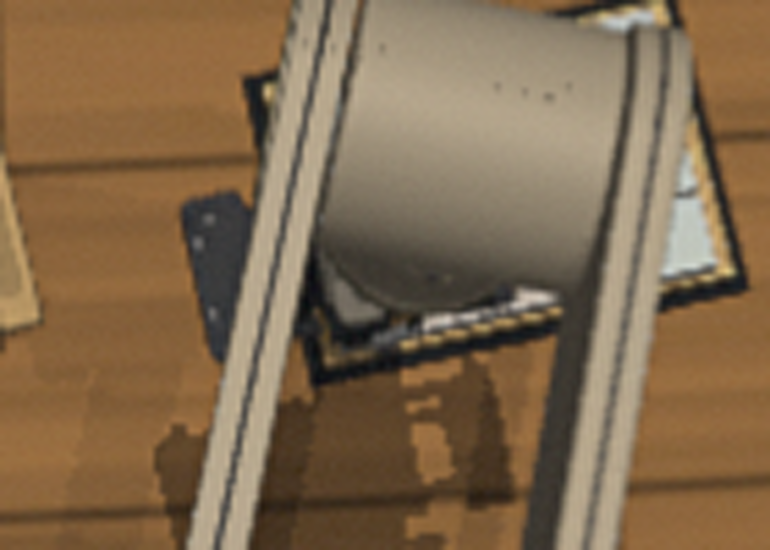

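The wheel's lowest point is near crop (375,418), above tile 5, and agrees with the prediction to about 2 mm. I lower gently onto tile 5 and watch the force.

send_rows:
  motion:
    - [[0,0.001,0.015],0]
    - [[0,0.001,0.028],0]
    - [[0,0.001,0.033],0]
    - [[0,0.001,0.036],0]
    - [[0,0.001,0.036],0]

```text
t: 7.5
tool_pos: [0.5191, -0.0832, 0.1285]
orientation: [3.13, 0.264, 0.0]
force: [-0.1, -0.4, -4.0]
opening: 0.0259
```

send_rows:
  motion:
    - [[0,0,0.001],0]
    - [[0,0,0.002],0]
    - [[0,0,0.002],0]

```text
t: 7.88
tool_pos: [0.5197, -0.0835, 0.1276]
orientation: [3.13, 0.263, 0.003]
force: [-1.1, -0.8, 3.2]
opening: 0.0257
```

send_rows:
  motion:
    - [[0,0,0.001],0]
    - [[0,0,0.002],0]
    - [[0,0,0.002],0]

```text
t: 8.25
tool_pos: [0.5196, -0.0834, 0.1252]
orientation: [3.13, 0.264, 0.002]
force: [-0.4, 0.2, 5.5]
opening: 0.0258
```

send_rows:
  motion:
    - [[0,0,0.001],0]
    - [[0,0,0.002],0]
    - [[0,0,0.002],0]

```text
t: 8.62
tool_pos: [0.5202, -0.0836, 0.1242]
orientation: [3.13, 0.264, 0.004]
force: [-1.4, 0.5, 11.0]
opening: 0.026
```

send_rows:
  motion:
    - [[0,0,0.001],0]
    - [[0,0,0.002],0]
    - [[0,0,0.002],0]

```text
t: 9.0
tool_pos: [0.5213, -0.084, 0.124]
orientation: [3.128, 0.263, 0.008]
force: [-2.6, 0.7, 18.4]
opening: 0.0253
```

Tile 5 reached its hard stop at TCP z 0.124 m, as predicted. I now roll toward tile 1, first at about 2–3 mm above flush.

send_rows:
  motion:
    - [[0,0,-0.006],0]
    - [[0,0.007,-0.006],0]
    - [[0,0.015,-0.006],0]
    - [[0,0.023,-0.006],0]
    - [[0,0.031,-0.006],0]
    - [[0,0.039,-0.006],0]
    - [[0,0.047,-0.006],0]
    - [[0,0.055,-0.006],0]
    - [[0,0.063,-0.006],0]
    - [[0,0.071,-0.006],0]
    - [[0,0.079,-0.006],0]
    - [[0,0.084,-0.006],0]

```text
t: 10.5
tool_pos: [0.5336, -0.1666, 0.1267]
orientation: [3.13, 0.263, 0.002]
force: [2.5, 1.4, 5.0]
opening: 0.026
```

send_rows:
  motion:
    - [[0,0.007,0],0]
    - [[0,0.014,0],0]
    - [[0,0.022,0],0]
    - [[0,0.03,0],0]
    - [[0,0.038,0],0]
    - [[0,0.046,0],0]
    - [[0,0.054,0],0]
    - [[0,0.062,0],0]
    - [[0,0.07,0],0]
    - [[0,0.078,0],0]
    - [[0,0.086,0],0]
    - [[0,0.09,0],0]

```text
t: 12.0
tool_pos: [0.5481, -0.2554, 0.1264]
orientation: [3.131, 0.263, -0.0]
force: [3.6, 0.6, 5.9]
opening: 0.0255
```

```bash
python3 - <<'E'
from h import *
plan((.5335+.0141,-.166-.0828,.124),9.65)
im=eyes.read_camera("scene")[:,:,::-1]
cv2.imwrite("pics/s6.png",cv2.resize(im[100:230,240:400],None,fx=4.5,fy=4.5,interpolation=cv2.INTER_CUBIC))
E
```

```text
t 12.0 shift [ 0.0006 -0.0066  0.0024] twist(mod180) -0.04537446123264033 q [-0.52  0.18  1.55 -0.    1.42  0.88] F [3.6 0.6 5.9] op 0.0255 pos [ 0.5481 -0.2554  0.1264]
```

View pics/s6.png

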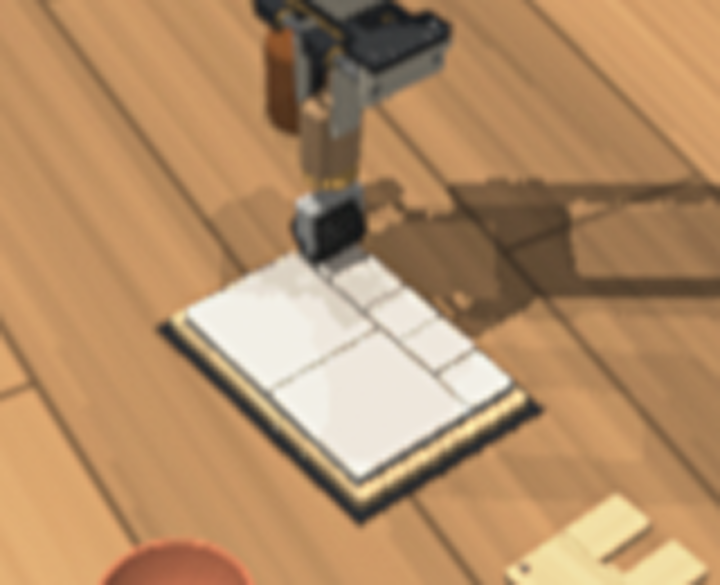

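The wheel is on tile 1 near (335,250), with all tiles rolled part of the way. Now I press deeper and roll back.

send_rows:
  motion:
    - [[0,0,0.002],0]
    - [[0,0,0.004],0]
    - [[0,-0.004,0.005],0]
    - [[0,-0.012,0.005],0]
    - [[0,-0.02,0.005],0]
    - [[0,-0.03,0.005],0]
    - [[0,-0.04,0.005],0]
    - [[0,-0.05,0.005],0]
    - [[0,-0.06,0.005],0]
    - [[0,-0.07,0.005],0]
    - [[0,-0.08,0.005],0]
    - [[0,-0.09,0.005],0]

```text
t: 13.55
tool_pos: [0.5336, -0.1672, 0.124]
orientation: [3.127, 0.263, 0.003]
force: [-0.4, -1.9, 17.7]
opening: 0.0256
```

send_rows:
  motion:
    - [[0,-0.008,0],0]
    - [[0,-0.016,0],0]
    - [[0,-0.024,0],0]
    - [[0,-0.032,0],0]
    - [[0,-0.04,0],0]
    - [[0,-0.048,0],0]
    - [[0,-0.056,0],0]
    - [[0,-0.064,0],0]
    - [[0,-0.072,0],0]
    - [[0,-0.08,0],0]
    - [[0,-0.086,0],0]
    - [[0,-0.09,0],0]

```text
t: 15.05
tool_pos: [0.5181, -0.0784, 0.1239]
orientation: [3.128, 0.263, 0.001]
force: [-4.3, -2.2, 20.5]
opening: 0.0256
```

```bash
python3 - <<'E'
from h import *
plan((.5335-.0141,-.166+.0828,.124),9.65)
E
```

```text
t 15.05 shift [ 0.0004  0.0049 -0.0001] twist(mod180) -0.03046048467149376 q [-0.25 -0.04  1.78 -0.    1.4   1.16] F [-4.3 -2.2 20.5] op 0.0256 pos [ 0.5181 -0.0784  0.1239]
```

send_rows:
  motion:
    - [[0,0,0.0015],0]
    - [[0,0.008,0.0015],0]
    - [[0,0.016,0.0015],0]
    - [[0,0.024,0.0015],0]
    - [[0,0.032,0.0015],0]
    - [[0,0.04,0.0015],0]
    - [[0,0.047,0.0015],0]

```text
t: 15.92
tool_pos: [0.527, -0.1251, 0.1238]
orientation: [3.128, 0.263, 0.005]
force: [-3.5, 0.2, 25.1]
opening: 0.0253
```

send_rows:
  motion:
    - [[0,0.008,0],0]
    - [[0,0.016,0],0]
    - [[0,0.024,0],0]
    - [[0,0.034,0],0]
    - [[0,0.042,0],0]

```text
t: 16.55
tool_pos: [0.5341, -0.1667, 0.1238]
orientation: [3.127, 0.263, 0.005]
force: [-2.6, 0.7, 24.8]
opening: 0.0255
```

send_rows:
  motion:
    - [[0,0.008,0],0]
    - [[0,0.016,0],0]
    - [[0,0.024,0],0]
    - [[0,0.034,0],0]
    - [[0,0.042,0],0]

```text
t: 17.18
tool_pos: [0.5413, -0.2081, 0.1238]
orientation: [3.127, 0.263, 0.005]
force: [-2.0, 1.3, 23.6]
opening: 0.0257
```

send_rows:
  motion:
    - [[0,0.008,0],0]
    - [[0,0.016,0],0]
    - [[0,0.024,0],0]
    - [[0,0.034,0],0]
    - [[0,0.042,0],0]
    - [[0,0.046,0],0]
    - [[0,0.046,0],0]

```text
t: 18.05
tool_pos: [0.549, -0.2539, 0.1239]
orientation: [3.126, 0.263, 0.006]
force: [0.4, -0.7, 21.1]
opening: 0.0255
```

All tiles read the same height (TCP 0.1238) with 25–29 N on the wheel. I make one return pass shifted 4 mm away from the big tiles, in case the wheel was riding on them.

send_rows:
  motion:
    - [[0,0,-0.006],0]
    - [[-0.004,0,-0.006],0]
    - [[-0.004,0,0],0]
    - [[-0.004,-0.004,0],0]
    - [[-0.004,-0.012,0],0]
    - [[-0.004,-0.022,0],0]
    - [[-0.004,-0.033,0],0]
    - [[-0.004,-0.044,0],0]
    - [[-0.004,-0.055,0],0]
    - [[-0.004,-0.066,0],0]
    - [[-0.004,-0.077,0],0]
    - [[-0.004,-0.088,0],0]

```text
t: 19.55
tool_pos: [0.5303, -0.1675, 0.1238]
orientation: [3.126, 0.263, 0.006]
force: [-4.2, -3.1, 22.4]
opening: 0.0256
```

send_rows:
  motion:
    - [[0,-0.01,0],0]
    - [[0,-0.02,0],0]
    - [[0,-0.03,0],0]
    - [[0,-0.04,0],0]
    - [[0,-0.05,0],0]
    - [[0,-0.06,0],0]
    - [[0,-0.07,0],0]
    - [[0,-0.08,0],0]
    - [[0,-0.088,0],0]
    - [[0,-0.094,0],0]

```text
t: 20.8
tool_pos: [0.515, -0.0742, 0.1236]
orientation: [3.127, 0.263, 0.007]
force: [-4.2, -2.1, 23.4]
opening: 0.0253
```

send_rows:
  motion:
    - [[0,0,-0.02],0]
    - [[0,0,-0.045],0]
    - [[0,-0.03,-0.045],0]
    - [[0,-0.07,-0.045],0]
    - [[0,-0.07,-0.045],0]
    - [[0,-0.07,-0.045],0]

```text
t: 21.55
tool_pos: [0.5005, -0.0042, 0.1636]
orientation: [3.13, 0.265, -0.004]
force: [0.1, 0.2, -4.2]
opening: 0.0258
```

```bash
python3 - <<'E'
from h import *
plan((.56-.08*.98,.16-.08*.2,.1325),11.5)
im=eyes.read_camera("scene")[:,:,::-1]
cv2.imwrite("pics/s7.png",cv2.resize(im[110:270,250:450],None,fx=4,fy=3.75,interpolation=cv2.INTER_CUBIC))
cv2.imwrite("pics/s7p.png",cv2.resize(im[140:220,260:370],None,fx=6,fy=6,interpolation=cv2.INTER_CUBIC))
E
```

```text
t 21.55 shift [ 0.0064 -0.1493  0.0311] twist(mod180) -1.835267887059345 q [-0.11 -0.13  1.79 -0.    1.48  1.29] F [ 0.1  0.2 -4.2] op 0.0258 pos [ 0.5005 -0.0042  0.1636]
```

View pics/s7.png

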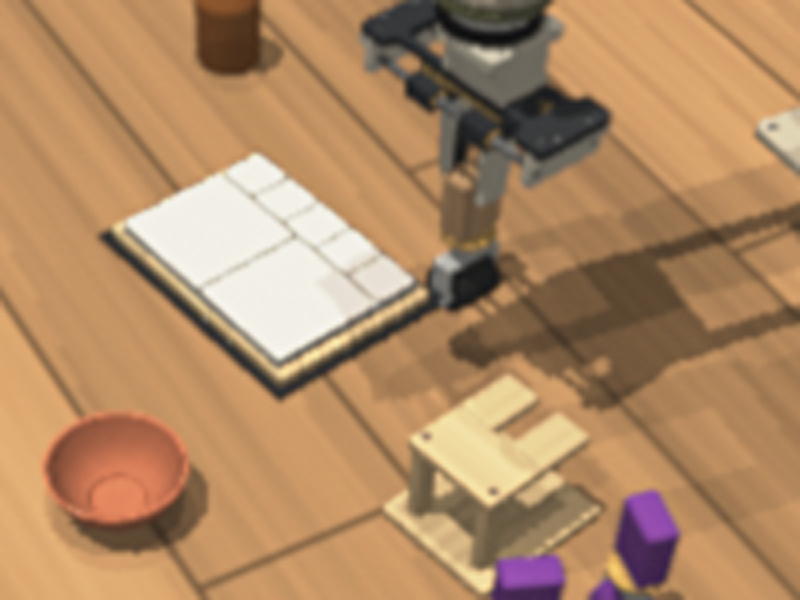

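View pics/s7p.png

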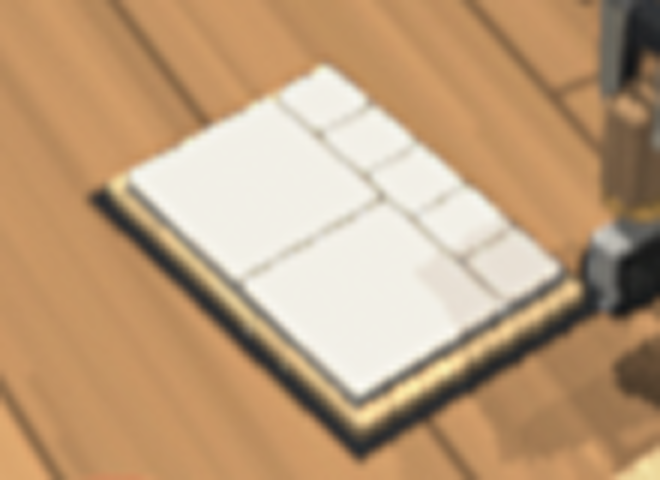

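Every strip tile now looks flush with even joints (strip from (325,75) to (530,275) in the crop), and the bystanders are unchanged. I return to the front of the stand's slot.

```bash
python3 - <<'E'
from h import *
plan((.4722,.141,.132),11.5)
E
```

```text
t 21.6 shift [-0.0038 -0.1483  0.0319] twist(mod180) -1.8792715490564973 q [-0.11 -0.13  1.79 -0.    1.48  1.29] F [ 0.4  0.2 -3.3] op 0.0255 pos [ 0.5008 -0.0046  0.1639]
```

send_rows:
  motion:
    - [[-0.004,-0.03,0],0]
    - [[-0.004,-0.065,0],-0.5]
    - [[-0.004,-0.1,0],-1]
    - [[-0.004,-0.135,0.01],-1.9]
    - [[-0.004,-0.148,0.025],-1.9]
    - [[-0.004,-0.148,0.032],-1.9]
    - [[-0.004,-0.148,0.032],-1.9]

```text
t: 22.48
tool_pos: [0.4723, 0.1399, 0.1318]
orientation: [3.125, 0.314, -0.003]
force: [0.1, -0.5, -2.8]
opening: 0.0253
```

```bash
python3 - <<'E'
from h import *
plan((.5604,.1589,.132),11.5)
im=eyes.read_camera("scene")[:,:,::-1]
cv2.imwrite("pics/s8.png",cv2.resize(im[150:270,340:500],None,fx=5,fy=5,interpolation=cv2.INTER_CUBIC))
E
```

```text
t 22.48 shift [ 0.0901 -0.0012 -0.0004] twist(mod180) -0.035211716086593015 q [ 0.18 -0.13  1.85 -0.    1.42  1.56] F [ 0.1 -0.5 -2.8] op 0.0253 pos [0.4723 0.1399 0.1318]
```

View pics/s8.png

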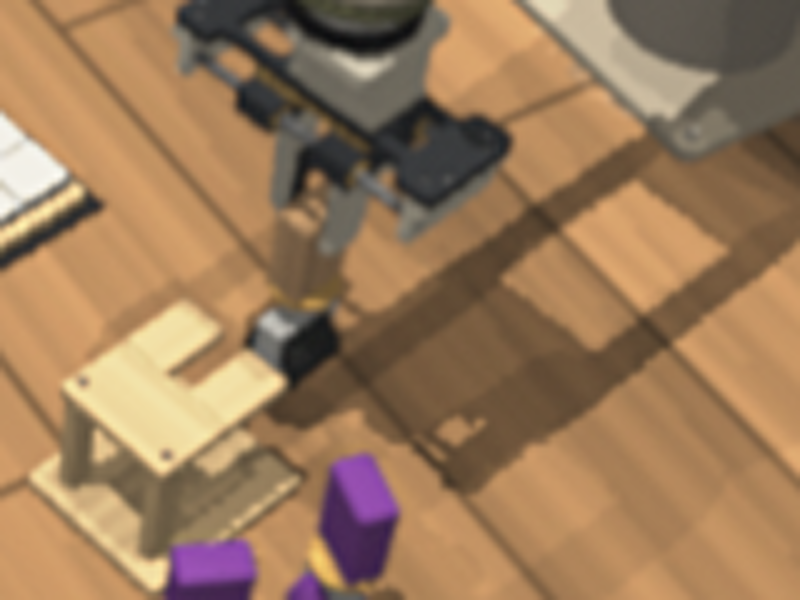

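The roller stands upright in front of the slot, in the same pose as when it came out. Sliding it in.

send_rows:
  motion:
    - [[0.01,-0.001,0],0]
    - [[0.022,-0.001,0],0]
    - [[0.034,-0.001,0],0]
    - [[0.046,-0.001,0],0]
    - [[0.058,-0.001,0],0]
    - [[0.07,-0.001,0],0]
    - [[0.08,-0.001,0],0]
    - [[0.088,-0.001,0],0]
    - [[0.09,-0.001,0],0]
    - [[0.09,-0.001,0],0]

```text
t: 23.78
tool_pos: [0.5607, 0.1601, 0.1329]
orientation: [3.126, 0.315, -0.001]
force: [1.0, -0.0, -3.6]
opening: 0.0253
```

```bash
python3 - <<'E'
from h import *
plan((.5604,.1589,.1254),11.5)
im=eyes.read_camera("scene")[:,:,::-1]
cv2.imwrite("pics/s9.png",cv2.resize(im[150:270,340:500],None,fx=5,fy=5,interpolation=cv2.INTER_CUBIC))
E
```

```text
t 23.77 shift [-0.0005  0.0012  0.0075] twist(mod180) 0.026757147681266247 q [ 0.19  0.12  1.6  -0.    1.42  1.56] F [ 1.  -0.  -3.6] op 0.0253 pos [0.5607 0.1601 0.1329]
```

View pics/s9.png

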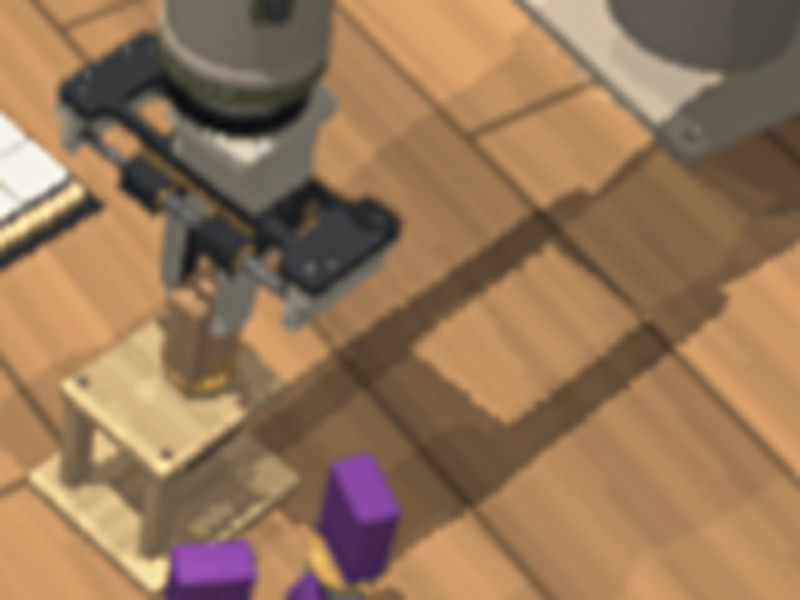

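The roller is over the seat, with the collar at (200,385). I lower it onto the board.

send_rows:
  motion:
    - [[0,0.001,0.003],0]
    - [[0,0.001,0.005],0]
    - [[0,0.001,0.007],0]
    - [[0,0.001,0.0075],0]
    - [[0,0.001,0.0075],0]

```text
t: 24.45
tool_pos: [0.561, 0.1592, 0.1255]
orientation: [-3.126, -0.315, -0.0]
force: [-0.1, -0.2, -4.1]
opening: 0.0253
```

send_rows:
  motion:
    - [[0,0,0.0005],0]
    - [[0,0,0.001],0]
    - [[0,0,0.001],0]

```text
t: 24.82
tool_pos: [0.5612, 0.1593, 0.1253]
orientation: [-3.126, -0.316, -0.001]
force: [-2.4, -0.3, 5.3]
opening: 0.0255
```

The collar is on the board: the force went from −4 to +5 N. Releasing now, with a small relief first.

send_rows:
  motion:
    - [[0,0,-0.0005],0]
    - [[0,0,-0.001],0]

```text
t: 25.08
tool_pos: [0.5611, 0.1592, 0.1253]
orientation: [-3.126, -0.315, -0.0]
force: [-0.4, -0.3, -2.0]
opening: 0.0257
```

send_rows:
  motion:
    - [[0,0,0],0]
    - [[0,0,0],0]
    - [[0,0,0],0]
    - [[0,0,0],0]
    - [[0,0,0],0]
    - [[0,0,0],0]
  jaw: 0.08

```text
t: 25.82
tool_pos: [0.561, 0.1592, 0.1254]
orientation: [-3.126, -0.316, -0.0]
force: [0.1, 0.2, -0.4]
opening: 0.0786
```

```bash
python3 - <<'E'
from h import *
plan((.5604,.1589,.25),11.5)
im=eyes.read_camera("scene")[:,:,::-1]
cv2.imwrite("pics/s10.png",cv2.resize(im[150:270,340:500],None,fx=5,fy=5,interpolation=cv2.INTER_CUBIC))
E
```

```text
t 25.82 shift [-0.0006  0.0002 -0.1246] twist(mod180) 0.02843721464950022 q [0.19 0.12 1.61 0.   1.41 1.56] F [ 0.1  0.2 -0.4] op 0.0786 pos [0.561  0.1592 0.1254]
```

View pics/s10.png

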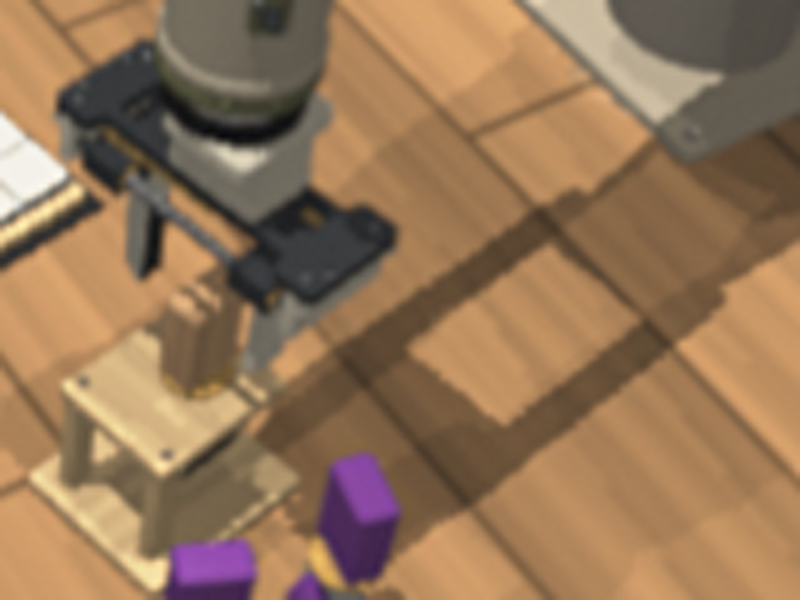

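The roller hangs upright and the fingers are clear of it. I raise the hand, then move it aside so both cameras can see.

send_rows:
  motion:
    - [[0,0,-0.02],0]
    - [[0,0,-0.05],0]
    - [[0,0,-0.08],0]
    - [[0,0,-0.11],0]
    - [[0,0,-0.13],0]
    - [[-0.04,0,-0.13],0]
    - [[-0.08,0,-0.13],0]
    - [[-0.12,0,-0.13],0]
    - [[-0.14,0,-0.13],0]
    - [[-0.14,0,-0.13],0]

```text
t: 27.12
tool_pos: [0.4234, 0.1312, 0.2564]
orientation: [-3.126, -0.316, -0.003]
force: [1.4, -0.2, 0.4]
opening: 0.0804
```

```bash
python3 - <<'E'
from h import *
plan((.42,.13,.25),11.5)
t=eyes.read_camera("top")[:,:,::-1];s=eyes.read_camera("scene")[:,:,::-1]
cv2.imwrite("pics/t11.png",cv2.resize(t[140:290,150:350],None,fx=4,fy=4,interpolation=cv2.INTER_CUBIC))
cv2.imwrite("pics/s11.png",cv2.resize(s[90:330,250:450],None,fx=2.5*1.5,fy=2.5,interpolation=cv2.INTER_CUBIC))
cv2.imwrite("pics/tf.png",t)
E
```

```text
t 27.12 shift [-0.0036  0.0005  0.0064] twist(mod180) 0.0318170124449324 q [ 0.18 -0.32  1.79  0.    1.67  1.55] F [ 1.4 -0.2  0.4] op 0.0804 pos [0.4234 0.1312 0.2564]
```

View pics/t11.png

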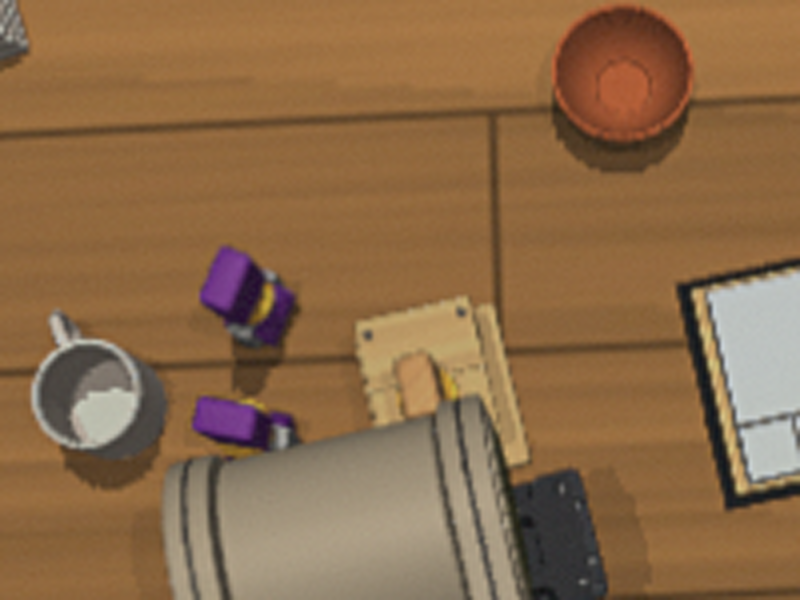

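View pics/s11.png

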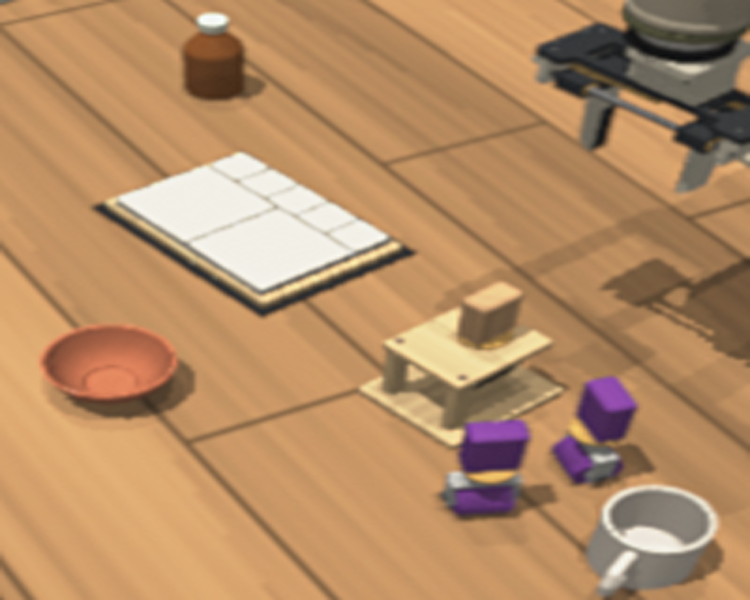

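View pics/tf.png

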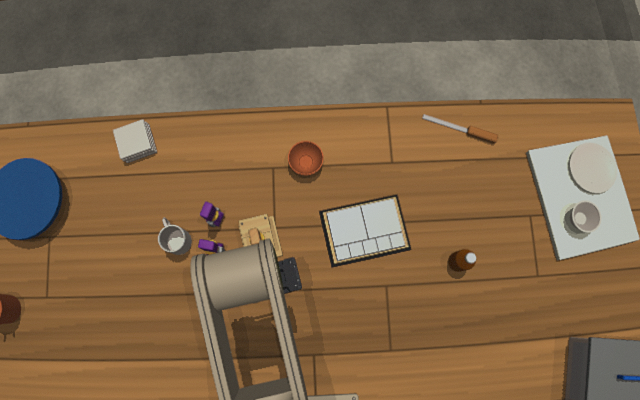

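The roller hangs in its slot (top view near (254,237), as at the start). The strip looks flush, and the bottle (463,260), mug (172,240) and bowl (305,160) are unmoved. Handing in.

```bash
python3 -c "
from plant import ticket
print(ticket.close_job())"
```

```text
the job is handed in; nothing more can be done
None
```

I took the roller out of its stand and rolled the border strip flush. Then I hung the roller back in its slot and handed the job in at about 27 s of the 64 s allowed.

- **Rolling:** I first pressed tile 5 down with the wheel. Then I rolled four passes along the strip, one shallow and three with about 22–29 N on the wheel. The last pass was shifted 4 mm away from the big tiles so the wheel could not ride on them.
- **Tile check:** In the firm passes the tool height stayed at 0.1236–0.1240 m everywhere I read it. The expected height for flush was 0.1244 m. The final pictures show even joints along the whole strip. I had no direct reading of the tile joints, so flushness rests on these heights and the pictures.
- **Stand check:** The collar touched the board at the same tool height as at pick-up. After release the roller hangs upright in its original place.
- **Surroundings:** The bottle, mug, bowl and both purple look-alikes are where they were, and the gripper touches nothing.
- **Disagreement:** In the scene view the fingertips looked about 15 mm higher on the handle than the tool frame predicts. I did not resolve this. I took the wheel's height from the seated roller instead, and both contacts fitted that to within about 1 mm.

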